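Refit the drip grate at the cupping station

ROBOT

A 6-joint arm with a two-finger parallel gripper is mounted at the origin on the work surface. World frame = base frame: x ahead of the robot, y to its left, z up, the work surface at z = 0. Lengths are in mm, angles in rad, forces in N, time in s.
With the tool pointing down it reaches from about 350 to 775 mm from the base axis. Payload 7.3 kg.
Tool frame: the origin (TCP) lies at the very end of the fingers, on their centre line; the grasp point (between the pads) lies 19 mm behind it; z points along the fingers, y is the line along which they close (so a half turn about z gives the same grasp; the last joint's range is limited). The gripper opens to 92 mm and grips with 3 to 60 N. Pads are 19 mm wide; open, the fingers measure 130 mm over their backs; the gripper's body (75 mm by 190 mm) begins 47 mm behind the grasp point.
Start: joints at [1.036, 0.342, 1.524, -0, 1.275, -0.146], TCP at [199.003, 485.842, 226.741] pointing down, gripper open.
Joint ranges: [-2.53, 2.53], [-0.77, 2.02], [0.04, 2.7], [-1, 4.14], [0.28, 2.66], [-3.11, 3.11]. Speed limits (rad/s): [2.57, 2.57, 3.14, 3.14, 3.14, 3.14].

INTERFACE

Orientations are given as [roll, pitch, yaw] about the fixed x, y, z axes, in that order (R = Rz(yaw) Ry(pitch) Rx(roll)).
In Python, from plant import * gives the robot as it stands.
- The arm moves only by the tool arm_command, never from a script. Its arguments are lists of equal length, an entry for each row: "gripper": the finger opening in mm, from 0 to 91.8; "dp": the shift along the tool's x, y, z in units of 25 mm (1.0 is 25 mm), a list of three; "twist": the turn about the tool's z in units of 5 degrees (1.0 is 5 degrees). A call has exactly 5 rows; each row shifts and turns the commanded pose from where the row before left it, along the tool's axes as they then stand; what a row does not reach is not made up. A row lasts 1/8 s, in which the tool goes at most 62.5 mm and 10.7 degrees, less where a joint would pass 70% of its speed; a pose out of reach is approached as far as the arm can. A call is refused whole if a number of a shift passes 1 or a number of a turn 1, either way. A call with a gripper value outside its range is refused whole. The fingers move at their own pace and stop on an object; the grip force is fixed at half the most. Time passes only in rows, so rows that do not move let the fingers close, or fill a call up. It gives the time, the measured TCP pose, the force, the opening and the grip force at its end, in the units of the state.
- get_obs(): the state, without advancing time (a new reading comes with each control period).
- capture(name): name is "scene" or "top" or "wrist"; returns the picture (400x640x3 uint8, red, green, blue); there is no depth.
- get_calibration(name): a dict with "mtx" (3x3 intrinsics, pixels), "position" and "attitude" of the camera in the world; the wrist camera has in their place "mount" (4x4, takes a point from camera to tool coordinates, whose origin is the TCP and whose axes are the flange's). Camera axes: x right, y down, z forward; pixel columns grow to the right and rows downward; lengths in mm; the calibration is good to about 2 mm. The wrist camera is an equidistant fisheye: a pixel r from the principal point sees the ray r / f radians off the axis. A picture is of the moment at which its call begins: read the wrist's pose just before it. get_calibration takes no time and is no camera call.
- close_job(): hands the job in; it is judged then, once.
The state is a dict: "time": time; "joint_positions": joint angles; "dq": joint speeds; "tau": joint torques, N m; "tool_pos": TCP position; "tcp_rot": TCP orientation; "contact_force": force on the tool from outside, world axes, zero at the start; "moment": the same for the moment, N m; "grip_width": finger opening in mm; "finger_force": force on a finger pad.
Only numpy, scipy, OpenCV 4.12 (cv2) and the standard library are available. Lean on these libraries where they do the work, as an engineer would, in place of code of your own. Each camera call takes 0.05 s, during which the arm holds its last target. There are 200 camera calls.

TASK

Put the loose steel drip grate back into the tray of the drip station: with the plate tilted, hook its blue-marked edge under the steel lip until it meets the stop, then rotate the other edge down and press it until it clicks under the orange catch and the grate lies flat, fully home on the tray floor, and let go. Work by feel and gently, with never more than 25 N between grate and station, and leave the two bowls and the blue sample tray where they are.

Things in the scene. Friction and masses are not known exactly. Their poses are not given: they have to be found in the camera images.
- grate: Loose steel drip grate, 0.26 to 0.42 kg: plate 150 (x) x 110 (y) x 6 mm with dark shallow slots; starts flat on the counter. Origin at the centre of its underside, z up. Its -x edge, with a 10 mm blue band, is the hook edge. An upright light-wood grip block 12 (x) x 44 (y) mm stands on the plate at x = +25 mm, y = 0, from z = 6 to 44 mm, to be pinched across the 12 mm.
- grip (a point): On the grate: the centre of the grip block 32 mm above the plate's underside (12 mm below the block's top).
- hook_edge (a point): On the grate: middle of the hook edge (blue), at the underside, x = -75 mm. Laid flat the grate is too long to get in between lip and end wall: this edge goes under the lip with the plate tilted 0.24 to 0.3 rad, hook edge low. Seated, the grate's underside is on the seat and its x axis is along the station's x.
- far_edge (a point): On the grate: middle of the edge across from the hook edge, at the underside, x = +75 mm. With the hook edge at the stop this edge clears the tray's end wall by only 2.5 mm and comes to rest on the catch's ramp; about 5 to 12 N of push down on the top of the grip block takes it past.
- station: Drip station, fixed: black base 250 (x) x 146 (y) x 16 mm with a grey tray on top. Origin at the centre of the base's underside, z up. The tray is firmly clamped anywhere from -22 to +22 mm along the station's x from its middle setting; this is NOT measured: feel or look. Flat cushioned tray floor (seat) at z = 36 mm, giving 1 mm per 8 N, 115 mm wide in y (centred) between side walls to z = 45 mm.
- bowl_left: Bystander: loose dark brown ceramic cupping bowl, rim radius 48 mm, 62 mm high. Origin at the centre of its underside.
- bowl_right: Bystander: a second, equal cupping bowl. Origin at the centre of its underside.
- sample_tray: Bystander: loose blue open plastic sample tray 80 x 150 x 28 mm. Origin at the centre of its underside.
- lip_mid (a point): Point on the station where the lip's free edge is when the tray is at its middle setting: x = -63 mm, y = 0, z = 48 mm. The steel lip, at the tray's -x end, is 4 mm thick; its underside is 12 mm above the seat and it reaches 14 mm over the seat from a vertical stop wall (face at x = -77 mm, middle setting). Fixed to the base, does not shift with the tray.
- catch_mid (a point): Point on the station where the orange catch's tip is with the tray at its middle setting: x = +69.5 mm, y = 0, z = 44 mm (8 mm above the seat). The catch, 70 mm wide, sticks out 6 mm from the tray's +x end wall (inner face x = +75.5 mm, up to z = 50 mm) and has a steep ramp up to z = 56 mm. A spring of 2.5 to 4 N lets it give way to +x. Fixed to the base, does not shift with the tray.
Mind the look-alikes: they are no part of the job. Several things have the shape of the grate; the one meant has the colours described above.

How it is judged (in metres and radians):
On the way:
1. the grate, tilted by more than 0.08 rad, has its hook edge low at the lip end: at most 7 mm above the seat, at least 51 mm to the -x side of the station's origin (z of hook_edge in the frame of station between 0.033 and 0.043 m and x of hook_edge in the frame of station between -0.104 and -0.051 m and y of hook_edge in the frame of station between -0.008 and 0.008 m and angle between the z axis of grate and the z axis of station, either way round above 0.08 rad), for 0.1 s.
At the end, for the whole second after the job is handed in: The grate lies flat in the tray (within 0.03 rad) with both its edges within 2.5 mm of the tray floor, the hook edge at the lip end, released and at rest; bowls and sample tray within 20 mm of where they were (z of hook_edge in the frame of station between 0.034 and 0.0385 m and z of far_edge in the frame of station between 0.034 and 0.0385 m and x of hook_edge in the frame of station between -0.103 and -0.051 m and y of grate in the frame of station between -0.008 and 0.008 m and angle between the z axis of grate and the z axis of station, either way round below 0.03 rad and contact force between grate and the fingers below 0.1 N and linear speed of grate below 0.02 m/s and distance of each of bowl_left, bowl_right, sample_tray from where it was at the start of the episode below 0.02 m); the robot touches nothing.
It fails at once if more than 25 N between the grate and the station (contact force between grate and station above 25 N).
It fails at once if a bowl or the sample tray is pushed more than 20 mm (distance of any of bowl_left, bowl_right, sample_tray from where it was at the start of the episode above 0.02 m).
It also fails if it takes over 58 s, if anything falls off the work surface, if the arm or the gripper's body presses on something with over 40 N, if the wrist force passes 120 N, or if a joint passes its speed limit or range.

## Working session

There is one attempt and no reset: what is moved stays moved. The work goes in short steps, Python scripts to look and compute and a tool call to move; the robot and the scene stay as the last step left them, time stands still between calls to the robot, and variables do not carry over. Pictures are saved under pics/ and viewed, at most 13 in all, crops included, and the job is handed in when it is done.

Besides the shell and the picture viewer there is one more tool, called by a JSON object that holds its "name" and its "arguments", one argument or row to a line. arm_command: Moves the arm, as the interface text tells. Its arguments: {"type":"object","properties":{"gripper":{"type":"array"},"dp":{"type":"array"},"twist":{"type":"array"}},"required":["gripper","dp","twist"]}

```bash
mkdir -p pics; ls
python3 - <<'E'
from plant import *
import cv2
for n in("scene","top"):
    cv2.imwrite(f"pics/{n}0.png",capture(n)[:,:,::-1]); print(get_calibration(n))
print(get_calibration("wrist")); print(get_obs())
E
```

```text
pics
{'mtx': array([[494.99833881,   0.        , 320.04777606],
       [  0.        , 494.99833881, 206.06603567],
       [  0.        ,   0.        ,   1.        ]]), 'position': array([1211.2186676 ,  347.44856551, 1064.91083462]), 'attitude': array([-2.51224474, -0.01280508,  2.12283211])}
{'mtx': array([[377.04207517,   0.        , 317.73068939],
       [  0.        , 377.04207517, 205.03990871],
       [  0.        ,   0.        ,   1.        ]]), 'position': array([ 500.4429769 ,  -15.45292946, 1309.85545886]), 'attitude': array([-3.08275762,  0.01010293, -1.56154396])}
{'mtx': array([[309.70691629,   0.        , 322.95902886],
       [  0.        , 309.70691629, 201.32005999],
       [  0.        ,   0.        ,   1.        ]]), 'mount': array([[ 1.59647221e-06, -9.58184819e-01, -2.86150052e-01,
         7.80659352e+01],
       [ 9.99999962e-01, -7.78431025e-05,  2.66239865e-04,
        -7.48744789e-01],
       [-2.77381805e-04, -2.86150041e-01,  9.58184782e-01,
        -1.58102469e+02],
       [ 0.00000000e+00,  0.00000000e+00,  0.00000000e+00,
         1.00000000e+00]])}
{'time': 0.1, 'joint_positions': array([ 1.03599661e+00,  3.42635460e-01,  1.52490085e+00,  1.67725243e-05,
        1.27541016e+00, -1.45989203e-01]), 'dq': array([-0.00142254, -0.0025574 , -0.00126182,  0.00104054,  0.00147336,
        0.00063999]), 'tau': array([ 1.38727242e-03, -4.32005560e+01, -2.44695568e+01,  7.18360953e-02,
        5.25016047e-02, -5.06097172e-05]), 'tool_pos': array([198.80702733, 485.51703731, 226.13079914]), 'tcp_rot': array([-3.14025557e+00, -2.12809690e-04,  2.75277711e+00]), 'contact_force': array([-0.33846896,  0.12223194, -0.44184975]), 'moment': array([0.01619829, 0.04349879, 0.0071432 ]), 'finger_force': 0.0, 'grip_width': 91.88187952387267}
```

View pics/top0.png

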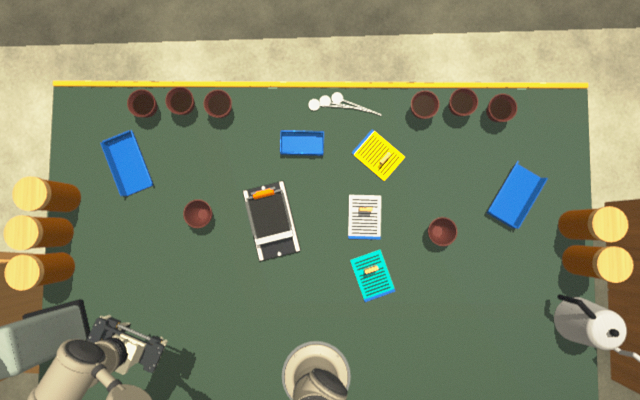

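View pics/scene0.png

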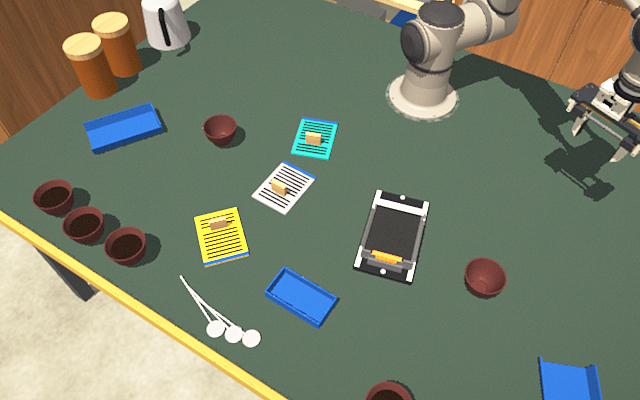

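The steel (white/grey) grate is at about (365,217) in the top view and the station at about (271,220), with its orange catch end at the top (far from the robot). The yellow and teal plates are look-alikes. I'll enlarge both.

Run:
```python
import cv2,numpy as np
a=cv2.imread("pics/top0.png")
c=cv2.resize(a[170:270,235:395],None,fx=5,fy=5,interpolation=cv2.INTER_CUBIC);cv2.imwrite("pics/c1.png",c)
```

```text
(no output)
```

View pics/c1.png

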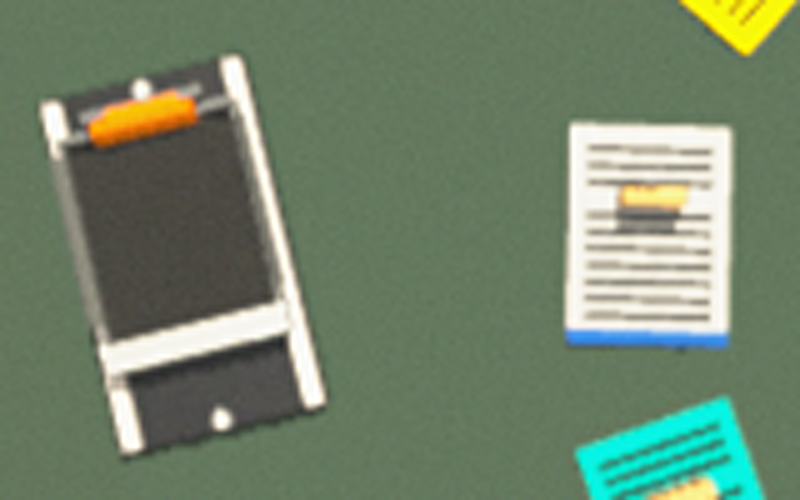

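```bash
cat > h.py <<'E'
from plant import *
import numpy as np, cv2
from scipy.spatial.transform import Rotation as R
def cam(n,o=None):
    c=get_calibration(n)
    if n!="wrist": return c["mtx"],R.from_euler("xyz",c["attitude"]).as_matrix(),np.array(c["position"])
    T=np.eye(4);T[:3,:3]=R.from_euler("xyz",o["tcp_rot"]).as_matrix();T[:3,3]=o["tool_pos"]
    M=T@c["mount"];return c["mtx"],M[:3,:3],M[:3,3]
def pix(n,uv,z,o=None):
    K,A,p=cam(n,o); x=(np.atleast_2d(uv)-K[:2,2])/K[0,0]
    if n=="wrist":
        r=np.linalg.norm(x,axis=1,keepdims=True); d=np.c_[x/np.maximum(r,1e-9)*np.sin(r),np.cos(r)]
    else: d=np.c_[x,np.ones(len(x))]
    d=d@A.T; return p+d*((z-p[2])/d[:,2])[:,None]
E
python3 - <<'E'
from h import *
np.set_printoptions(suppress=True,precision=1)
f=lambda l,z:pix("top",np.array(l)/5.+[234.6,169.6],z)
print("grate",g:=f([(568,122),(733,126),(729,346),(566,344)],6),g.mean(0))
print("block",f([(622,183),(692,185),(688,207),(620,207)],44))
print("base dots",d:=f([(142,88),(222,418)],17),d.mean(0))
print("basecorners",f([(40,102),(240,55),(326,405),(122,455)],17))
print("lip free",f([(100,350),(285,303)],52)); print("lip back",f([(110,375),(290,330)],52))
print("catch tip",f([(95,147),(200,123)],50))
E
```

```text
grate [[ 616.4 -106.9    6. ]
 [ 614.6 -221.1    6. ]
 [ 462.6 -218.3    6. ]
 [ 462.9 -106.2    6. ]] [ 539.1 -163.1    6. ]
block [[ 572.2 -140.6   44. ]
 [ 571.2 -187.6   44. ]
 [ 556.4 -184.9   44. ]
 [ 556.  -139.3   44. ]]
base dots [[636.5 187.7  17. ]
 [410.7 129.   17. ]] [523.6 158.3  17. ]
basecorners [[626.2 258.   17. ]
 [659.9 120.4  17. ]
 [420.2  58.1  17. ]
 [384.9 196.9  17. ]]
lip free [[457.3 207.1  52. ]
 [489.7  84.2  52. ]]
lip back [[440.8 200.1  52. ]
 [471.8  80.6  52. ]]
catch tip [[593.  213.4  50. ]
 [609.7 143.1  50. ]]
```

The picture shows the steel grate with hook edge facing the robot, block centre about (564,-163) mm, yaw about -0.01. The station has centre (523.5,158), yaw about 0.252, and the tray is set about +10 mm. The commands cannot tilt the tool, so I'll pinch the block across its 44 mm, where the plate can pivot about y. Moving there now.

{"name": "arm_command", "arguments": {
  "gripper": [80, 80, 80, 80, 80],
  "dp": [
    [-0.6, -0.8, 0],
    [-0.6, -0.8, 0],
    [-0.65, -0.8, 0],
    [-0.65, -0.8, 0],
    [-0.65, -0.8, 0]
  ],
  "twist": [-0.86, -0.86, -0.86, -0.86, -0.86]
}}

```text
time: 0.72
tool_pos: [251.8, 370.1, 226.5]
tcp_rot: [-3.141, -0.0, 3.131]
contact_force: [0.6, 0.4, -0.3]
grip_width: 80.4
finger_force: 0.0
```

{"name": "arm_command", "arguments": {
  "gripper": [70, 70, 70, 70, 70],
  "dp": [
    [-0.49, -0.86, 0.1],
    [-0.49, -0.86, 0.1],
    [-0.49, -0.86, 0.1],
    [-0.49, -0.86, 0.1],
    [-0.49, -0.86, 0.1]
  ],
  "twist": [0, 0, 0, 0, 0]
}}

```text
time: 1.35
tool_pos: [311.6, 261.8, 213.9]
tcp_rot: [-3.141, -0.0, 3.128]
contact_force: [0.6, -0.2, -0.7]
grip_width: 70.2
finger_force: 0.0
```

{"name": "arm_command", "arguments": {
  "gripper": [70, 70, 70, 70, 70],
  "dp": [
    [-0.49, -0.86, 0.1],
    [-0.49, -0.86, 0.1],
    [-0.49, -0.86, 0.1],
    [-0.49, -0.86, 0.1],
    [-0.49, -0.86, 0.1]
  ],
  "twist": [0, 0, 0, 0, 0]
}}

```text
time: 1.98
tool_pos: [371.4, 153.6, 201.4]
tcp_rot: [3.142, -0.0, 3.128]
contact_force: [-1.0, 0.8, -0.0]
grip_width: 70.1
finger_force: 0.0
```

{"name": "arm_command", "arguments": {
  "gripper": [70, 70, 70, 70, 70],
  "dp": [
    [-0.49, -0.86, 0.1],
    [-0.49, -0.86, 0.1],
    [-0.49, -0.86, 0.1],
    [-0.49, -0.86, 0.1],
    [-0.49, -0.86, 0.1]
  ],
  "twist": [0, 0, 0, 0, 0]
}}

```text
time: 2.6
tool_pos: [431.1, 45.3, 188.9]
tcp_rot: [3.141, -0.001, 3.128]
contact_force: [-0.7, 0.3, 0.0]
grip_width: 69.9
finger_force: 0.0
```

{"name": "arm_command", "arguments": {
  "gripper": [70, 70, 70, 70, 70],
  "dp": [
    [-0.49, -0.86, 0.1],
    [-0.49, -0.86, 0.1],
    [-0.49, -0.86, 0.1],
    [-0.49, -0.86, 0.1],
    [-0.49, -0.86, 0.1]
  ],
  "twist": [0, 0, 0, 0, 0]
}}

```text
time: 3.22
tool_pos: [491.0, -63.1, 176.3]
tcp_rot: [3.141, -0.001, 3.128]
contact_force: [0.6, 0.7, 0.6]
grip_width: 69.9
finger_force: 0.0
```

{"name": "arm_command", "arguments": {
  "gripper": [70, 70, 70, 70, 70],
  "dp": [
    [-0.58, -0.8, 0.2],
    [-0.58, -0.8, 0.2],
    [-0.58, -0.8, 0.2],
    [-0.58, -0.8, 0.2],
    [-0.58, -0.8, 0.2]
  ],
  "twist": [0, 0, 0, 0, 0]
}}

```text
time: 3.85
tool_pos: [562.4, -164.3, 151.2]
tcp_rot: [3.141, -0.001, 3.128]
contact_force: [-1.1, -0.1, -0.2]
grip_width: 70.1
finger_force: 0.0
```

Run:
```python
from h import *
o=get_obs();print(o["tool_pos"],o["tcp_rot"]);cv2.imwrite("pics/w1.png",capture("wrist")[:,:,::-1])
K,A,p=cam("wrist",o);print(A[:,2],p)
```

```text
[ 562.3825427  -164.27197101  151.15186643] [ 3.14126929e+00 -5.03071011e-04  3.12801554e+00]
[ 0.28575125 -0.00329798 -0.95829815] [ 484.16758737 -163.72239991  309.29459032]
```

View pics/w1.png

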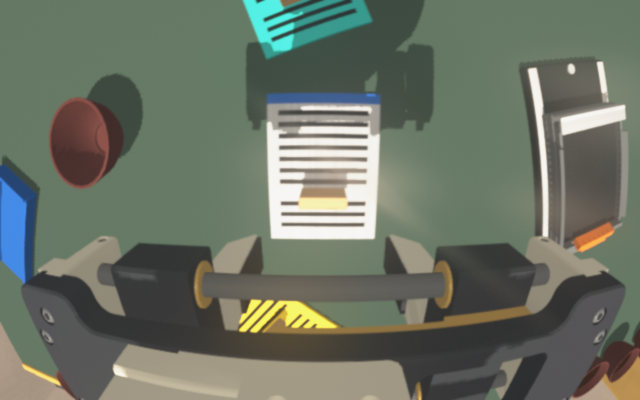

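Block top is at about (299..348, 198..208) and the grate corners at (268,95), (380,95), (375,239), (272,239).

Run:
```python
from h import *
np.set_printoptions(suppress=True,precision=1)
o=get_obs()
g=pix("wrist",[(268,94),(380,94),(375,239),(272,239)],6,o);print(g,g.mean(0))
b=pix("wrist",[(302,199),(347,199),(348,208),(299,208)],44,o);print(b,b.mean(0))
t=pix("top",[(371.5,268.5)],44);print("teal block",t)
```

```text
[[ 466.5 -219.     6. ]
 [ 468.  -110.5    6. ]
 [ 618.8 -112.2    6. ]
 [ 617.2 -222.8    6. ]] [ 542.6 -166.1    6. ]
[[ 562.  -185.9   44. ]
 [ 562.5 -145.8   44. ]
 [ 571.  -144.8   44. ]
 [ 570.3 -188.9   44. ]] [ 566.5 -166.3   44. ]
teal block [[ 365.  -182.7   44. ]]
```

{"name": "arm_command", "arguments": {
  "gripper": [70, 70, 70, 70, 70],
  "dp": [
    [-0.16, -0.07, 0.8],
    [0, 0, 0.8],
    [0, 0, 0.8],
    [0, 0, 0.8],
    [0, 0, 0.8]
  ],
  "twist": [0, 0, 0, 0, 0]
}}

```text
time: 4.53
tool_pos: [565.7, -165.0, 50.9]
tcp_rot: [3.141, -0.0, 3.128]
contact_force: [-0.3, -0.3, 0.3]
grip_width: 69.8
finger_force: 0.0
```

{"name": "arm_command", "arguments": {
  "gripper": [70, 70, 70, 70, 30],
  "dp": [
    [0, 0, 0.5],
    [0, 0, 0.4],
    [0, 0, 0.3],
    [0, 0, 0.16],
    [0, 0, 0]
  ],
  "twist": [0, 0, 0, 0, 0]
}}

```text
time: 5.15
tool_pos: [565.9, -165.1, 17.7]
tcp_rot: [3.142, 0.0, 3.128]
contact_force: [0.6, 0.0, 0.6]
grip_width: 64.4
finger_force: 0.0
```

{"name": "arm_command", "arguments": {
  "gripper": [30, 30, 30, 30, 30],
  "dp": [
    [0, 0, 0],
    [0, 0, 0],
    [0, 0, 0],
    [0, 0, 0],
    [0, 0, 0]
  ],
  "twist": [0, 0, 0, 0, 0]
}}

```text
time: 5.78
tool_pos: [566.2, -165.0, 18.1]
tcp_rot: [3.142, 0.001, 3.128]
contact_force: [-1.1, 1.9, 3.8]
grip_width: 43.6
finger_force: 30.0
```

{"name": "arm_command", "arguments": {
  "gripper": [30, 30, 30, 30, 30],
  "dp": [
    [0, 0, -0.3],
    [0, 0, -0.6],
    [0, 0, -0.8],
    [0, 0, -0.7],
    [0, 0, 0]
  ],
  "twist": [0, 0, 0, 0, 0]
}}

```text
time: 6.4
tool_pos: [566.9, -165.5, 79.6]
tcp_rot: [-3.14, 0.003, 3.128]
contact_force: [-0.5, -0.0, -2.9]
grip_width: 43.7
finger_force: 30.0
```

Run:
```python
from h import *
o=get_obs();print(o["tool_pos"],o["tcp_rot"],o["moment"]);
a=capture("wrist")[:,:,::-1];b=capture("scene")[:,:,::-1]
cv2.imwrite("pics/w2.png",np.hstack([a[:280,120:520],cv2.resize(b[100:240,200:400],None,fx=2,fy=2)]))
```

```text
[ 566.91762267 -165.53859136   79.61959148] [-3.14019895  0.00338452  3.12809137] [ 0.04317119 -0.10846798  0.03872726]
```

View pics/w2.png

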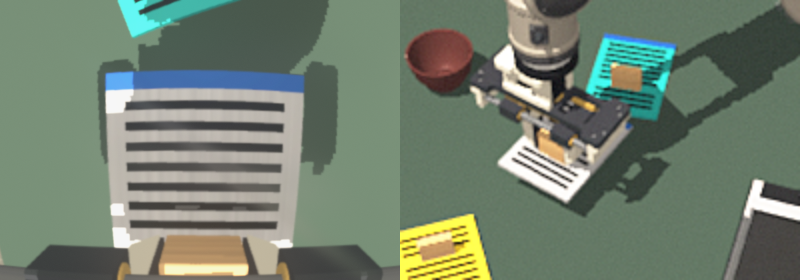

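```bash
cat >> h.py <<'E'
def tilt(uv,o,zp=36.5):
    """tilt from the pixel of the hook edge's top middle; pivot = grasp point; returns (t, miss)"""
    K,A,p=cam("wrist",o); Rt=R.from_euler("xyz",o["tcp_rot"]).as_matrix()
    u=-Rt[:,0]; u[2]=0; u/=np.linalg.norm(u); piv=o["tool_pos"]-19*Rt[:,2]
    x=(np.array(uv)-K[:2,2])/K[0,0]; r=np.linalg.norm(x); d=A@np.r_[x/r*np.sin(r),np.cos(r)]
    ts=np.linspace(-.2,.6,1601); c,s=np.cos(ts),np.sin(ts); a,b=-100.,6-zp
    P=piv+np.outer(a*c-b*s,u)+np.outer(a*s+b*c,[0,0,1])-p
    m=np.linalg.norm(np.cross(P,d),axis=1); i=m.argmin(); return ts[i],m[i],P[i]+p
E
python3 - <<'E'
from h import *
o=get_obs(); print(tilt((325,72),o),tilt((325,75),o),o["tool_pos"][2])
p=pix("wrist",[(226,72),(424,72)],70,o);print(p)
E
```

```text
(np.float64(-0.0005000000000000004), np.float64(0.6865177443483242), array([ 465.66547829, -163.64365479,   66.15515008])) (np.float64(0.037500000000000006), np.float64(0.712466105664445), array([ 466.89438833, -163.66037033,   62.37746792])) 77.6051468203361
[[ 463.15508534 -216.47454814   70.        ]
 [ 464.40070898 -109.20237845   70.        ]]
```

Run:
```python
from h import *
np.set_printoptions(suppress=True,precision=2)
a=cv2.imread("pics/top0.png"); s=cv2.resize(a[245:305,345:400],None,fx=8,fy=8,interpolation=cv2.INTER_CUBIC).astype(int)
B,G,Rr=s[...,0],s[...,1],s[...,2]
for n,m,z in(("block",(Rr>170)&(B<190),44),("teal",(B>150)&(G>180)&(Rr<100),6)):
    ys,xs=np.nonzero(m); r=cv2.minAreaRect(np.c_[xs,ys].astype(np.float32)); q=cv2.boxPoints(r)/8+[344.56,244.56]
    P=pix("top",q,z); print(n,m.sum(),P,P.mean(0))
```

```text
block 4422 [[ 363.03 -155.46   44.  ]
 [ 379.17 -200.25   44.  ]
 [ 362.39 -206.21   44.  ]
 [ 346.28 -161.46   44.  ]] [ 362.72 -180.84   44.  ]
teal 61014 [[ 390.91 -110.91    6.  ]
 [ 429.96 -217.06    6.  ]
 [ 294.37 -266.05    6.  ]
 [ 255.7  -160.55    6.  ]] [ 342.73 -188.64    6.  ]
```

{"name": "arm_command", "arguments": {
  "gripper": [30, 30, 30, 30, 30],
  "dp": [
    [0.72, 0.04, 0],
    [0.72, 0.04, 0],
    [0.72, 0.04, 0],
    [0.72, 0.04, 0],
    [0.72, 0.04, 0]
  ],
  "twist": [-0.83, -0.83, -0.83, -0.83, -0.83]
}}

```text
time: 7.12
tool_pos: [475.3, -171.6, 76.8]
tcp_rot: [3.14, -0.001, -2.79]
contact_force: [-0.2, 0.4, -2.1]
grip_width: 43.7
finger_force: 30.0
```

{"name": "arm_command", "arguments": {
  "gripper": [30, 30, 30, 30, 30],
  "dp": [
    [0.62, 0.134, 0],
    [0.62, 0.134, 0],
    [0.62, 0.134, 0],
    [0.62, 0.134, 0],
    [0.62, 0.134, 0]
  ],
  "twist": [0, 0, 0, 0, 0]
}}

```text
time: 7.75
tool_pos: [397.0, -182.7, 77.7]
tcp_rot: [3.142, 0.0, -2.793]
contact_force: [0.4, -0.5, -3.9]
grip_width: 43.8
finger_force: 30.0
```

{"name": "arm_command", "arguments": {
  "gripper": [30, 30, 30, 30, 30],
  "dp": [
    [0.62, 0.134, 0],
    [0.62, 0.134, 0],
    [0.62, 0.134, 0],
    [0.62, 0.134, 0],
    [0.62, 0.134, 0]
  ],
  "twist": [0, 0, 0, 0, 0]
}}

```text
time: 8.38
tool_pos: [318.4, -193.5, 77.7]
tcp_rot: [-3.142, 0.0, -2.793]
contact_force: [0.2, -0.4, -3.8]
grip_width: 43.9
finger_force: 30.0
```

{"name": "arm_command", "arguments": {
  "gripper": [30, 30, 30, 30, 30],
  "dp": [
    [0, -0.12, 0.25],
    [0, 0, 0.2],
    [0, 0, 0.1],
    [0, 0, 0.1],
    [0, 0, 0]
  ],
  "twist": [0, 0, 0, 0, 0]
}}

```text
time: 9.0
tool_pos: [320.5, -196.1, 61.4]
tcp_rot: [3.142, -0.0, -2.793]
contact_force: [0.0, -1.1, -0.9]
grip_width: 43.8
finger_force: 30.0
```

{"name": "arm_command", "arguments": {
  "gripper": [30, 30, 30, 30, 30],
  "dp": [
    [0, 0, 0.05],
    [0, 0, 0.05],
    [0, 0, 0.05],
    [0, 0, 0],
    [0, 0, 0]
  ],
  "twist": [0, 0, 0, 0, 0]
}}

```text
time: 9.62
tool_pos: [319.9, -196.5, 58.1]
tcp_rot: [-3.141, -0.001, -2.792]
contact_force: [-8.7, -2.6, 7.9]
grip_width: 43.8
finger_force: 30.0
```

{"name": "arm_command", "arguments": {
  "gripper": [30, 30, 30, 30, 30],
  "dp": [
    [0, 0, 0.1],
    [0, 0, 0.1],
    [0, 0, 0],
    [0, 0, 0],
    [0, 0, 0]
  ],
  "twist": [0, 0, 0, 0, 0]
}}

```text
time: 10.25
tool_pos: [320.0, -196.4, 53.0]
tcp_rot: [-3.141, -0.001, -2.792]
contact_force: [-6.5, -1.9, 5.6]
grip_width: 43.8
finger_force: 30.0
```

Run:
```python
from h import *
o=get_obs();print(o["tool_pos"],o["tcp_rot"],o["contact_force"],o["moment"]);
a=capture("wrist")[:,:,::-1];b=capture("scene")[:,:,::-1]
cv2.imwrite("pics/w3.png",np.hstack([a[:280,120:520],cv2.resize(b[70:210,230:430],None,fx=2,fy=2)]))
```

```text
[ 319.98335017 -196.42759184   52.97882495] [-3.14131437e+00 -8.15919625e-04 -2.79241753e+00] [-6.51101815 -1.91621572  5.61955562] [-0.35242766  0.89543704 -0.03725728]
```

View pics/w3.png

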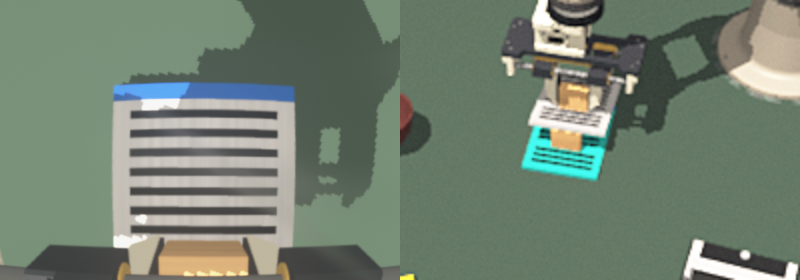

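The plate is pivoting: hook edge is now at row 84 (72 when flat), and the far edge rests on the teal block.

{"name": "arm_command", "arguments": {
  "gripper": [30, 30, 30, 30, 30],
  "dp": [
    [0, 0, 0.08],
    [0, 0, 0.08],
    [0, 0, 0],
    [0, 0, 0],
    [0, 0, 0]
  ],
  "twist": [0, 0, 0, 0, 0]
}}

```text
time: 10.98
tool_pos: [320.0, -196.4, 48.9]
tcp_rot: [-3.141, -0.001, -2.792]
contact_force: [-6.5, -3.1, 4.6]
grip_width: 44.1
finger_force: 30.0
```

```bash
cat >> h.py <<'E'
def hookrow():
    """first blue row up the middle columns of the wrist picture"""
    o=get_obs(); a=capture("wrist").astype(int); m=(a[...,2]>a[...,0]+50)&(a[...,2]>a[...,1]+35)
    s=m[20:260,280:370].mean(1)>.5; i=np.nonzero(s)[0]; return o,(i[0]+20 if len(i) else None),(i[-1]+20 if len(i) else None)
E
python3 - <<'E'
from h import *
o,r,r2=hookrow(); print(o["tool_pos"],r,r2,tilt((325,84),o)[0],tilt((325,r),o))
E
```

```text
[ 320.02312217 -196.3803138    48.9423097 ] 89 103 0.14150000000000001 (np.float64(0.197), np.float64(1.1365028073281522), array([ 233.49465063, -227.87603326,   18.45940581]))
```

{"name": "arm_command", "arguments": {
  "gripper": [30, 30, 30, 30, 30],
  "dp": [
    [0, 0, 0.08],
    [0, 0, 0.1],
    [0, 0, 0],
    [0, 0, 0],
    [0, 0, 0]
  ],
  "twist": [0, 0, 0, 0, 0]
}}

```text
time: 11.65
tool_pos: [320.4, -196.3, 45.9]
tcp_rot: [-3.14, 0.0, -2.792]
contact_force: [-9.2, 3.0, 31.5]
grip_width: 43.9
finger_force: 30.0
```

Run:
```python
from h import *
o,r,r2=hookrow(); print(o["tool_pos"],r,r2,tilt((325,r),o))
```

```text
[ 320.38980548 -196.33087446   45.91028186] 92 105 (np.float64(0.22999999999999998), np.float64(1.1012847060216793), array([ 235.42713712, -227.25645688,   12.41568914]))
```

{"name": "arm_command", "arguments": {
  "gripper": [30, 30, 30, 30, 30],
  "dp": [
    [0, 0, -0.3],
    [0, 0, -0.6],
    [0, 0, -0.8],
    [0, 0, -0.8],
    [0, 0, 0]
  ],
  "twist": [0, 0, 0, 0, 0]
}}

```text
time: 12.32
tool_pos: [321.3, -196.7, 107.5]
tcp_rot: [-3.139, 0.002, -2.793]
contact_force: [-0.4, -0.6, -2.8]
grip_width: 43.7
finger_force: 30.0
```

Run:
```python
from h import *
o,r,r2=hookrow(); print(o["tool_pos"],r,r2,tilt((325,r),o),o["contact_force"],o["moment"])
b=capture("scene")[:,:,::-1]
cv2.imwrite("pics/s4.png",np.hstack([capture("wrist")[:280,120:520,::-1],cv2.resize(b[70:210,230:430],None,fx=2,fy=2)]))
```

```text
[ 321.28069639 -196.68594981  107.50212635] 92 105 (np.float64(0.23149999999999998), np.float64(1.0241695135472386), array([ 236.33723087, -227.52088457,   73.87189001])) [-0.43802853 -0.64928719 -2.80614455] [ 0.07595048 -0.0339738   0.0623996 ]
```

View pics/s4.png

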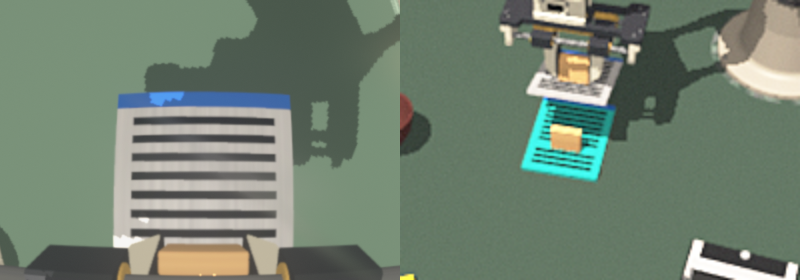

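{"name": "arm_command", "arguments": {
  "gripper": [30, 30, 30, 30, 30],
  "dp": [
    [-0.4, 0.3, -0.2],
    [-0.69, 0.55, -0.2],
    [-0.69, 0.55, -0.2],
    [-0.69, 0.55, 0],
    [-0.69, 0.55, 0]
  ],
  "twist": [0.22, 0.22, 0.22, 0.22, 0.22]
}}

```text
time: 13.1
tool_pos: [376.7, -111.8, 120.7]
tcp_rot: [3.14, -0.001, -2.89]
contact_force: [0.2, -0.1, -3.2]
grip_width: 43.7
finger_force: 30.0
```

{"name": "arm_command", "arguments": {
  "gripper": [30, 30, 30, 30, 30],
  "dp": [
    [-0.66, 0.58, 0],
    [-0.66, 0.58, 0],
    [-0.66, 0.58, 0],
    [-0.66, 0.58, 0],
    [-0.66, 0.58, 0]
  ],
  "twist": [0, 0, 0, 0, 0]
}}

```text
time: 13.72
tool_pos: [438.4, -21.1, 120.5]
tcp_rot: [3.14, -0.002, -2.889]
contact_force: [0.3, -0.5, -3.0]
grip_width: 43.8
finger_force: 30.0
```

{"name": "arm_command", "arguments": {
  "gripper": [30, 30, 30, 30, 30],
  "dp": [
    [-0.66, 0.58, 0],
    [-0.66, 0.58, 0],
    [-0.66, 0.58, 0],
    [-0.66, 0.58, 0],
    [-0.66, 0.58, 0]
  ],
  "twist": [0, 0, 0, 0, 0]
}}

```text
time: 14.35
tool_pos: [500.1, 69.6, 120.2]
tcp_rot: [3.141, -0.002, -2.889]
contact_force: [-0.1, -0.7, -3.8]
grip_width: 44.0
finger_force: 30.0
```

{"name": "arm_command", "arguments": {
  "gripper": [30, 30, 30, 30, 30],
  "dp": [
    [-0.66, 0.58, 0],
    [-0.66, 0.58, 0],
    [-0.66, 0.58, 0],
    [-0.5, 0.45, 0],
    [-0.3, 0.3, 0]
  ],
  "twist": [0, 0, 0, 0, 0]
}}

```text
time: 14.98
tool_pos: [552.1, 147.1, 120.8]
tcp_rot: [3.141, -0.001, -2.889]
contact_force: [0.1, -1.1, -2.4]
grip_width: 43.7
finger_force: 30.0
```

Run:
```python
from h import *
o,r,r2=hookrow(); print(o["tool_pos"],o["tcp_rot"],r,r2,tilt((325,r),o) if r else 0,o["contact_force"])
p=pix("wrist",[(238,93.5),(413,93.5)],73.9-107.5+o["tool_pos"][2],o);print(p,np.linalg.norm(p[0]-p[1]))
cv2.imwrite("pics/w5.png",cv2.resize(capture("wrist")[0:280,140:520,::-1],None,fx=2,fy=2,interpolation=cv2.INTER_CUBIC))
```

```text
[552.10182922 147.14192712 120.76018015] [ 3.14138859e+00 -1.46546945e-03 -2.88858160e+00] 92 105 (np.float64(0.22849999999999998), np.float64(1.087177820171797), array([464.51877719, 124.493169  ,  87.40126094])) [ 0.12977453 -1.09112079 -2.43007097]
[[477.07868238  72.92002612  87.16018015]
 [449.53191411 178.58826859  87.16018015]] 109.19982559581983
```

View pics/w5.png

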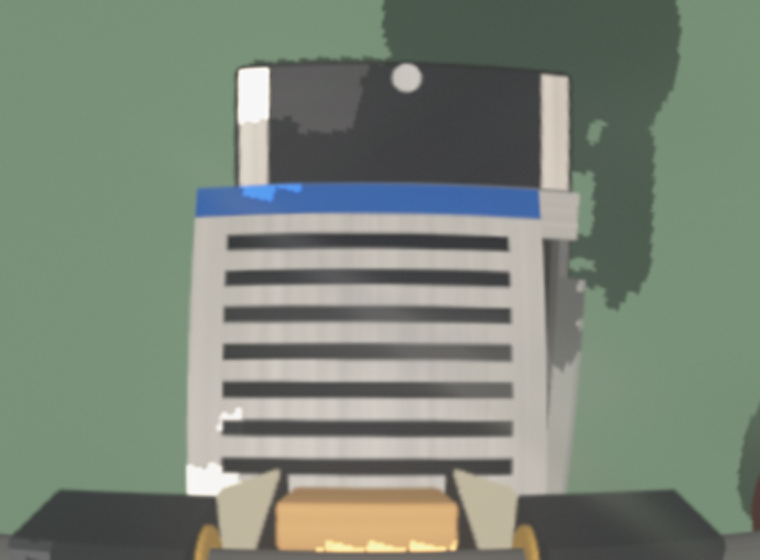

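The station's -x end shows: dot at crop (406,77), base corners (238,68) and (570,73), and the lip's right end at (578,192)-(578,238). The grate is offset to the left and needs to move in +y.

Run:
```python
from h import *
np.set_printoptions(suppress=True,precision=1)
o=get_obs(); f=lambda l,z:pix("wrist",np.array(l)/2.+[139.75,-.25],z,o)
c=f([(238,68),(570,73)],16);d=f([(406,77)],17);l=f([(578,192),(578,238)],52)
print("corners",c,"mid",c.mean(0),"yaw",np.arctan2(*( -(c[1]-c[0])[:2])) , "dot",d,"lip back/free right end",l)
y=.252;u=np.array([np.cos(y),np.sin(y)]);v=np.array([-u[1],u[0]])
C=c.mean(0)[:2]+125*u;print("centre",C)
for q in (d[0],l[0],l[1],o["tool_pos"]):print((q[:2]-C)@u,(q[:2]-C)@v)
```

```text
corners [[422.7  57.3  16. ]
 [386.  195.1  16. ]] mid [404.3 126.2  16. ] yaw 2.8813653820689837 dot [[410.9 127.5  17. ]] lip back/free right end [[442.4 200.4  52. ]
 [459.2 205.4  52. ]]
centre [525.4 157.4]
-118.32342942219933 -0.3786437000365097
-69.65956303306757 62.42716272612993
-52.10894995332998 62.97376894844465
23.45529725975948 -16.530156704446615
```

{"name": "arm_command", "arguments": {
  "gripper": [30, 30, 30, 30, 30],
  "dp": [
    [-0.4, 0.3, 0],
    [-0.54, 0.3, 0],
    [0, 0, 0.4],
    [0, 0, 0.4],
    [0, 0, 0.4]
  ],
  "twist": [0, 0, 0, 0, 0]
}}

```text
time: 15.7
tool_pos: [570.5, 166.5, 90.6]
tcp_rot: [3.141, -0.001, -2.889]
contact_force: [0.5, -1.0, -3.9]
grip_width: 43.9
finger_force: 30.0
```

Run:
```python
from h import *
o,r,r2=hookrow(); print(o["tool_pos"],o["tcp_rot"],r,r2,tilt((325,r),o) if r else 0,o["contact_force"])
cv2.imwrite("pics/w6.png",cv2.resize(capture("wrist")[0:280,140:520,::-1],None,fx=2,fy=2,interpolation=cv2.INTER_CUBIC))
```

```text
[570.46092979 166.51046274  90.61231615] [ 3.14148055e+00 -1.30022559e-03 -2.88933723e+00] 92 105 (np.float64(0.22899999999999998), np.float64(1.0813799117050364), array([482.8826741 , 143.93533709,  57.20816213])) [ 0.51470062 -0.96532338 -3.93663797]
```

View pics/w6.png

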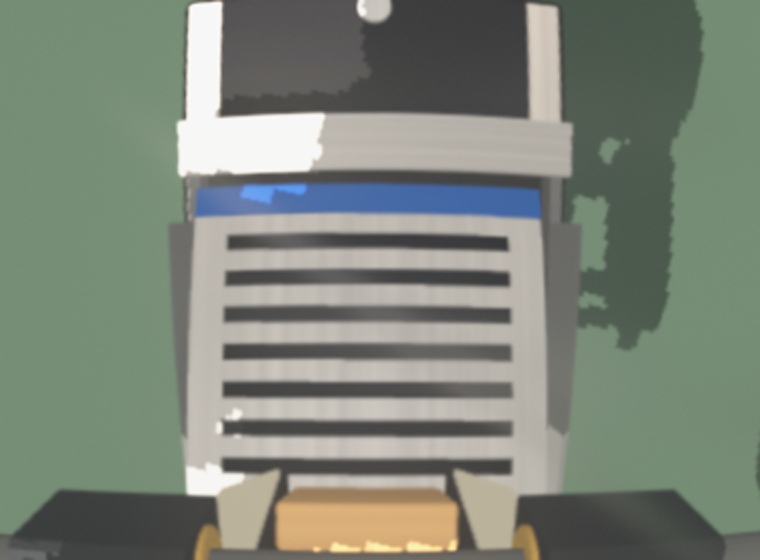

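The lip free edge is just beyond the hook edge (rows 176 and 184), and the grate needs about 2.3 mm more toward +y. I'll do that, then lower it.

{"name": "arm_command", "arguments": {
  "gripper": [30, 30, 30, 30, 30],
  "dp": [
    [0, 0.095, 0],
    [0, 0, 0.2],
    [0, 0, 0.2],
    [0, 0, 0.06],
    [0, 0, 0]
  ],
  "twist": [0, 0, 0, 0, 0]
}}

```text
time: 16.42
tool_pos: [570.8, 169.3, 80.7]
tcp_rot: [3.142, 0.001, -2.889]
contact_force: [-0.5, 0.6, 1.7]
grip_width: 43.7
finger_force: 30.0
```

{"name": "arm_command", "arguments": {
  "gripper": [30, 30, 30, 30, 30],
  "dp": [
    [0, 0, 0.02],
    [0, 0, 0.02],
    [0, 0, 0.02],
    [0, 0, 0],
    [0, 0, 0]
  ],
  "twist": [0, 0, 0, 0, 0]
}}

```text
time: 17.05
tool_pos: [571.5, 169.5, 79.3]
tcp_rot: [-3.142, 0.002, -2.889]
contact_force: [5.3, 2.5, 4.8]
grip_width: 43.3
finger_force: 30.0
```

{"name": "arm_command", "arguments": {
  "gripper": [30, 30, 30, 30, 30],
  "dp": [
    [0, 0, -0.09],
    [0.1, 0, 0],
    [0.1, 0, 0],
    [0.1, 0, 0],
    [0, 0, 0]
  ],
  "twist": [0, 0, 0, 0, 0]
}}

```text
time: 17.68
tool_pos: [562.3, 167.1, 80.5]
tcp_rot: [3.141, -0.002, -2.889]
contact_force: [-1.1, -0.2, -3.0]
grip_width: 43.6
finger_force: 30.0
```

{"name": "arm_command", "arguments": {
  "gripper": [30, 30, 30, 30, 30],
  "dp": [
    [0.08, 0, 0],
    [0.08, 0, 0],
    [0, 0, 0],
    [0, 0, 0],
    [0, 0, 0]
  ],
  "twist": [0, 0, 0, 0, 0]
}}

```text
time: 18.3
tool_pos: [559.3, 166.4, 80.9]
tcp_rot: [3.141, -0.0, -2.889]
contact_force: [-0.7, -0.3, -2.5]
grip_width: 43.5
finger_force: 30.0
```

Run:
```python
from h import *
o,r,r2=hookrow(); print(o["tool_pos"],o["tcp_rot"],r,r2,tilt((325,r),o)[0] if r else 0,o["contact_force"],o["moment"])
a=capture("wrist").astype(int); 
for c in(300,325,350): print(c,[tuple(map(int,a[q,c])) for q in range(56,112,3)])
```

```text
[559.28559846 166.37012546  80.88128141] [ 3.14147982e+00 -2.74153645e-04 -2.88897761e+00] 101 104 0.32349999999999995 [-0.68431113 -0.34051369 -2.54579544] [ 0.01590107  0.02239256 -0.00626473]
300 [(92, 91, 88), (75, 73, 71), (75, 73, 72), (75, 74, 73), (76, 74, 72), (173, 168, 162), (185, 179, 171), (186, 181, 172), (187, 181, 173), (186, 181, 172), (187, 180, 172), (191, 184, 176), (189, 183, 174), (188, 183, 173), (184, 179, 170), (89, 115, 163), (95, 116, 163), (190, 183, 175), (189, 184, 175)]
325 [(70, 70, 68), (70, 69, 68), (71, 70, 69), (70, 69, 69), (73, 71, 71), (178, 173, 165), (182, 177, 168), (184, 178, 169), (185, 179, 171), (183, 178, 170), (183, 177, 169), (187, 182, 174), (184, 179, 170), (186, 180, 172), (177, 172, 166), (80, 110, 162), (99, 120, 168), (190, 185, 177), (190, 185, 177)]
350 [(68, 68, 67), (68, 68, 67), (67, 67, 67), (68, 67, 68), (68, 68, 68), (166, 162, 156), (179, 175, 166), (180, 175, 167), (182, 176, 168), (181, 176, 168), (180, 174, 166), (183, 178, 171), (183, 177, 169), (183, 177, 169), (177, 173, 164), (83, 111, 159), (81, 110, 163), (184, 180, 174), (189, 184, 176)]
```

The hook edge is sliding under the lip with no force. I'll continue slowly to the stop.

{"name": "arm_command", "arguments": {
  "gripper": [30, 30, 30, 30, 30],
  "dp": [
    [0.06, 0, 0],
    [0.06, 0, 0],
    [0.06, 0, 0],
    [0, 0, 0],
    [0, 0, 0]
  ],
  "twist": [0, 0, 0, 0, 0]
}}

```text
time: 19.02
tool_pos: [555.0, 165.2, 80.9]
tcp_rot: [3.142, -0.0, -2.889]
contact_force: [-0.2, 0.9, -3.4]
grip_width: 43.8
finger_force: 30.0
```

{"name": "arm_command", "arguments": {
  "gripper": [30, 30, 30, 30, 30],
  "dp": [
    [0.04, 0, 0],
    [0.04, 0, 0],
    [0, 0, 0],
    [0, 0, 0],
    [0, 0, 0]
  ],
  "twist": [0, 0, 0, 0, 0]
}}

```text
time: 19.65
tool_pos: [553.1, 164.7, 80.9]
tcp_rot: [3.142, -0.0, -2.889]
contact_force: [-0.4, -0.1, -2.7]
grip_width: 43.7
finger_force: 30.0
```

{"name": "arm_command", "arguments": {
  "gripper": [30, 30, 30, 30, 30],
  "dp": [
    [0.04, 0, 0],
    [0.04, 0, 0],
    [0.02, 0, 0],
    [0, 0, 0],
    [0, 0, 0]
  ],
  "twist": [0, 0, 0, 0, 0]
}}

```text
time: 20.27
tool_pos: [551.5, 164.4, 81.4]
tcp_rot: [3.142, 0.002, -2.889]
contact_force: [4.3, 1.9, -0.8]
grip_width: 43.6
finger_force: 30.0
```

{"name": "arm_command", "arguments": {
  "gripper": [30, 30, 30, 30, 30],
  "dp": [
    [0.04, 0, 0],
    [0.02, 0, 0],
    [0, 0, 0],
    [0, 0, 0],
    [0, 0, 0]
  ],
  "twist": [0, 0, 0, 0, 0]
}}

```text
time: 20.9
tool_pos: [551.2, 164.3, 81.9]
tcp_rot: [-3.142, 0.005, -2.889]
contact_force: [7.4, 2.3, -0.8]
grip_width: 43.7
finger_force: 30.0
```

Contact with the stop is felt (about 5–8 N). Now rotating down along the arc, keeping light pressure on the stop.

{"name": "arm_command", "arguments": {
  "gripper": [30, 30, 30, 30, 30],
  "dp": [
    [-0.06, 0, 0.06],
    [-0.05, 0, 0.08],
    [-0.05, 0, 0.08],
    [0, 0, 0],
    [0, 0, 0]
  ],
  "twist": [0, 0, 0, 0, 0]
}}

```text
time: 21.52
tool_pos: [553.9, 164.9, 76.1]
tcp_rot: [3.142, 0.002, -2.889]
contact_force: [4.2, 2.0, 4.3]
grip_width: 43.8
finger_force: 30.0
```

{"name": "arm_command", "arguments": {
  "gripper": [30, 30, 30, 30, 30],
  "dp": [
    [-0.05, 0, 0.08],
    [-0.05, 0, 0.08],
    [-0.05, 0, 0.08],
    [0, 0, 0],
    [0, 0, 0]
  ],
  "twist": [0, 0, 0, 0, 0]
}}

```text
time: 22.15
tool_pos: [557.0, 165.7, 69.6]
tcp_rot: [-3.142, 0.001, -2.889]
contact_force: [4.4, 2.4, 3.5]
grip_width: 43.5
finger_force: 30.0
```

{"name": "arm_command", "arguments": {
  "gripper": [30, 30, 30, 30, 30],
  "dp": [
    [-0.04, 0, 0.06],
    [-0.04, 0, 0.06],
    [0, 0, 0],
    [0, 0, 0],
    [0, 0, 0]
  ],
  "twist": [0, 0, 0, 0, 0]
}}

```text
time: 22.78
tool_pos: [558.5, 166.1, 66.4]
tcp_rot: [-3.142, -0.0, -2.889]
contact_force: [3.6, 1.3, 3.1]
grip_width: 43.6
finger_force: 30.0
```

{"name": "arm_command", "arguments": {
  "gripper": [30, 30, 30, 30, 30],
  "dp": [
    [-0.03, 0, 0.06],
    [-0.03, 0, 0.06],
    [0, 0, 0],
    [0, 0, 0],
    [0, 0, 0]
  ],
  "twist": [0, 0, 0, 0, 0]
}}

```text
time: 23.4
tool_pos: [559.9, 166.5, 63.4]
tcp_rot: [3.142, -0.0, -2.889]
contact_force: [2.7, -0.4, 2.1]
grip_width: 43.7
finger_force: 30.0
```

Run:
```python
from h import *
o=get_obs();print(o["contact_force"],o["moment"])
b=capture("scene")[:,:,::-1];a=capture("wrist")[:,:,::-1]
cv2.imwrite("pics/s7.png",np.hstack([a[:300,140:540],cv2.resize(b[170:295,340:450],(400,300),interpolation=cv2.INTER_CUBIC)]))
```

```text
[ 2.70084977 -0.44177189  2.08325481] [-0.03413668 -0.14005877  0.03283377]
```

View pics/s7.png

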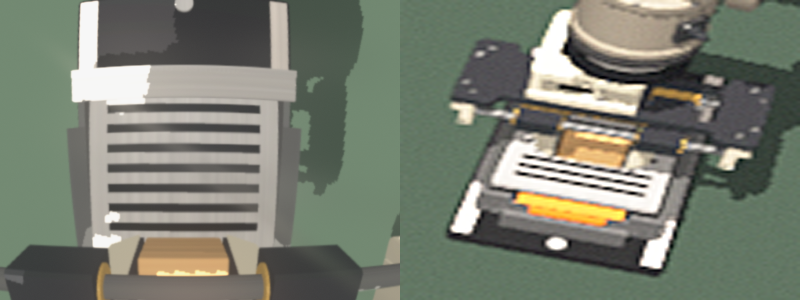

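The blue band is fully under the lip, the plate is centred between the side walls, and the far edge is just above the orange catch.

{"name": "arm_command", "arguments": {
  "gripper": [30, 30, 30, 30, 30],
  "dp": [
    [-0.025, 0, 0.06],
    [-0.025, 0, 0.06],
    [0, 0, 0],
    [0, 0, 0],
    [0, 0, 0]
  ],
  "twist": [0, 0, 0, 0, 0]
}}

```text
time: 24.12
tool_pos: [561.0, 166.8, 60.6]
tcp_rot: [3.142, -0.001, -2.889]
contact_force: [0.4, -0.8, 6.1]
grip_width: 43.5
finger_force: 30.0
```

{"name": "arm_command", "arguments": {
  "gripper": [30, 30, 30, 30, 30],
  "dp": [
    [-0.02, 0, 0.05],
    [-0.02, 0, 0.05],
    [0, 0, 0],
    [0, 0, 0],
    [0, 0, 0]
  ],
  "twist": [0, 0, 0, 0, 0]
}}

```text
time: 24.75
tool_pos: [561.9, 167.1, 58.5]
tcp_rot: [3.142, -0.001, -2.889]
contact_force: [-1.3, -0.6, 8.8]
grip_width: 43.4
finger_force: 30.0
```

{"name": "arm_command", "arguments": {
  "gripper": [64, 64, 64, 64, 64],
  "dp": [
    [0, 0, -0.05],
    [0, 0, 0],
    [0, 0, 0],
    [0, 0, -0.4],
    [0, 0, -0.8]
  ],
  "twist": [0, 0, 0, 0, 0]
}}

```text
time: 25.38
tool_pos: [561.8, 167.1, 89.3]
tcp_rot: [3.141, -0.002, -2.889]
contact_force: [0.3, 0.5, 0.6]
grip_width: 64.2
finger_force: 0.0
```

{"name": "arm_command", "arguments": {
  "gripper": [64, 0, 0, 0, 0],
  "dp": [
    [0, 0, -0.6],
    [0, 0, 0],
    [0, 0, 0],
    [0, 0, 0],
    [0, 0, 0]
  ],
  "twist": [0, 0, 0, 0, 0]
}}

```text
time: 26.0
tool_pos: [562.0, 167.1, 103.6]
tcp_rot: [3.141, -0.001, -2.889]
contact_force: [0.6, 0.8, -0.3]
grip_width: 28.3
finger_force: 0.0
```

{"name": "arm_command", "arguments": {
  "gripper": [0, 0, 0, 0, 0],
  "dp": [
    [0, 0, 0.2],
    [0, 0, 0.1],
    [0, 0, 0],
    [0, 0, 0],
    [0, 0, 0]
  ],
  "twist": [0, 0, 0, 0, 0]
}}

```text
time: 26.62
tool_pos: [562.4, 167.2, 96.9]
tcp_rot: [3.142, 0.0, -2.889]
contact_force: [-0.1, -0.1, -0.8]
grip_width: 0.7
finger_force: 0.0
```

{"name": "arm_command", "arguments": {
  "gripper": [0, 0, 0, 0, 0],
  "dp": [
    [0, 0, 0.2],
    [0, 0, 0.12],
    [0, 0, 0.04],
    [0, 0, 0.04],
    [0, 0, 0]
  ],
  "twist": [0, 0, 0, 0, 0]
}}

```text
time: 27.25
tool_pos: [562.3, 167.1, 87.3]
tcp_rot: [-3.142, 0.0, -2.889]
contact_force: [-2.2, -0.4, 4.9]
grip_width: 0.1
finger_force: 2.3
```

{"name": "arm_command", "arguments": {
  "gripper": [0, 0, 0, 0, 0],
  "dp": [
    [0, 0, 0.04],
    [0, 0, 0.04],
    [0, 0, 0],
    [0, 0, 0],
    [0, 0, 0]
  ],
  "twist": [0, 0, 0, 0, 0]
}}

```text
time: 27.88
tool_pos: [562.9, 167.3, 85.7]
tcp_rot: [-3.142, 0.002, -2.889]
contact_force: [-0.9, -0.5, 6.2]
grip_width: 0.6
finger_force: 3.1
```

{"name": "arm_command", "arguments": {
  "gripper": [0, 0, 0, 0, 0],
  "dp": [
    [0, 0, 0.04],
    [0, 0, 0.04],
    [0, 0, 0],
    [0, 0, 0],
    [0, 0, 0]
  ],
  "twist": [0, 0, 0, 0, 0]
}}

```text
time: 28.5
tool_pos: [562.3, 167.1, 82.6]
tcp_rot: [3.142, -0.0, -2.889]
contact_force: [0.7, 0.1, 1.3]
grip_width: 0.1
finger_force: 0.5
```

{"name": "arm_command", "arguments": {
  "gripper": [0, 0, 0, 0, 0],
  "dp": [
    [0, 0, 0.04],
    [0, 0, 0.04],
    [0, 0, 0],
    [0, 0, 0],
    [0, 0, 0]
  ],
  "twist": [0, 0, 0, 0, 0]
}}

```text
time: 29.12
tool_pos: [562.2, 167.1, 80.7]
tcp_rot: [3.142, -0.0, -2.889]
contact_force: [-0.2, -0.0, -0.2]
grip_width: 0.0
finger_force: 0.0
```

It clicked (force dropped at about 83 mm). One gentle confirming press, then retreat.

{"name": "arm_command", "arguments": {
  "gripper": [0, 0, 0, 0, 0],
  "dp": [
    [0, 0, 0.04],
    [0, 0, 0.04],
    [0, 0, 0.04],
    [0, 0, 0],
    [0, 0, 0]
  ],
  "twist": [0, 0, 0, 0, 0]
}}

```text
time: 29.75
tool_pos: [562.4, 167.2, 78.7]
tcp_rot: [-3.142, 0.001, -2.889]
contact_force: [-2.3, -1.1, 7.5]
grip_width: 0.3
finger_force: 3.9
```

{"name": "arm_command", "arguments": {
  "gripper": [0, 0, 0, 0, 0],
  "dp": [
    [0, 0, -0.3],
    [0, 0, -0.8],
    [-1, 0, -1],
    [-1, 0, -1],
    [-1, 0, -1]
  ],
  "twist": [0, 0, 0, 0, 0]
}}

```text
time: 30.38
tool_pos: [635.5, 186.0, 181.2]
tcp_rot: [3.142, -0.0, -2.889]
contact_force: [0.8, 0.5, -1.0]
grip_width: 0.5
finger_force: 0.0
```

Run:
```python
from h import *
print(get_obs()["tool_pos"])
b=capture("scene")[:,:,::-1];a=capture("wrist")[:,:,::-1]
cv2.imwrite("pics/s8.png",np.hstack([a[0:300,140:540],cv2.resize(b[170:295,340:450],(400,300),interpolation=cv2.INTER_CUBIC)]))
```

```text
[635.49169762 186.02038122 181.21025918]
```

View pics/s8.png

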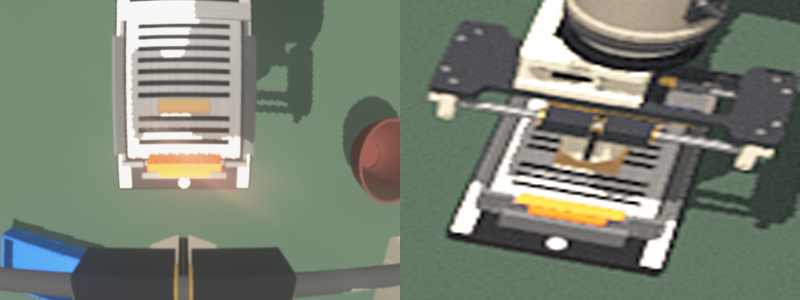

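The grate lies flat with its far edge under the catch, the firm stop was at block-top height (about 79–80 mm), and the gripper is clear. Handing in.

```bash
python3 -c "
from plant import *
print(close_job())"
```

```text
the job is handed in; nothing more can be done
None
```

The grate is seated flat under the lip and the orange catch and released. I handed the job in at about 30 s. No pass/fail verdict came back, and to tilt the plate I pressed its far edge on the teal look-alike's block, which may have shifted slightly.

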